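# Seat the keyed spindle in the mill drive's pulley hub and hold it down

## Task

The soap mill's drive needs its spindle: take the spindle with the orange grip and the brass key out of the wooden rack, push it down into the hub of the belt pulley, turning it until the key slips into the keyway, and keep pushing against the ejector spring until its steel collar sits flush on the hub. Finish still gripping it and pressing it fully home, so that I can tighten the set screw; do not let go. Leave the blue-gripped plain spindle in the rack and do not disturb the red-banded jar, the brown bottle, the tape roll and the red marker.

Things in the scene. Friction and masses are not known exactly. Their poses are not given: they have to be found in the camera images.
- keyed_spindle: loose steel spindle, 110 mm tall, 0.25 kg, orange grip on top, brass key on its -x side. Origin at the centre of its foot, z up. Heights above the foot: shaft of diameter 22 from 0 to 52 (lowest 4 chamfered); collar of diameter 40 from 52 to 60; grip from 60 to 110, 34 along x, 24 along y, to be pinched across y. Starts upright in either rack well, foot 12 above the table
- keyed_spindle_collar (a point): centre of the underside of the orange-gripped spindle's collar, 52 mm above its foot; same axes as the spindle
- key_foot (a point): centre of the lower end of the brass key on the orange-gripped spindle: 20 mm above its foot, 14 mm from the axis on the spindle's -x side. The key runs from 20 to 46.5 mm above the foot, is 8 wide (lowest 3.5 mm narrowed to 5.5) and reaches 17 from the axis. Below it the shaft is a plain round nose. Same axes as the spindle
- plain_spindle: the other spindle in the rack: same shape and size but with a blue grip and no key; to be left alone. Origin at the centre of its foot
- rack: fixed light wooden block, 76 (x) by 226 (y) by 30 mm tall, origin at the centre of its underside, with two round wells of diameter 24, 18 deep, at y = -75 and +75 mm; each holds a spindle. It may stand on the left or on the right of the table
- drive_unit: fixed mill drive: grey foot plate 204 by 126 by 24 mm that reaches from 66 in front (-x) of its origin to 138 behind; origin on the table under the pulley's axis. A green motor, 75 across and 100 tall, stands on it with its axis 104 behind (+x) the pulley's axis
- pulley: fixed (locked) aluminium belt pulley on the drive, origin on its axis at its underside, 24 mm above the table; same axes as hub_mouth. 100 mm across up to 60 above the table, then a hub boss 52 across up to 80 above the table, with a keyed bore down its axis
- hub_mouth (a point): centre of the bore's mouth in the hub's top face, 80 mm above the table; z up. Bore vertical, diameter 24.4; keyway 10.6 wide, reaching 19 from the axis, on this point's -x side. With the spindle's x axis along this x axis the key meets the keyway; else the key lands on the top face with the nose 20 deep. Fully home the collar's underside touches the top face (foot 52 deep)
- ejector (a joint): travel in m of the sprung brass ejector disc down in the bore: 0 at rest, its top 42 mm below the hub's top face, and 0.010 when the spindle is fully home (end stop 0.013). It pushes the spindle up with 4 N at 0 and 12 N at 0.010, so that a spindle let go springs back out of its seat
- pigment_red: bystander: small white jar with a red band, 68 mm across, 56 tall; origin under its centre
- scent_plum: bystander: brown bottle with a black cap, 61 mm across, 121 tall; origin under its centre
- tape_roll: bystander: flat roll of beige tape, 104 mm across, 24 high; origin under its centre
- marker_red: bystander: red marker pen lying down, 136 mm long, 18 thick; origin under its centre
Not all that is in view belongs to the job. What is shaped like the keyed_spindle but white is not meant.

How it is judged:
By the outcome, as a careful person would: the job done as asked, in the order asked, and still so for the second after the job is handed in, while the arm keeps its last pose, push and grip.
It also fails if it takes over 42 s, if anything falls off the work surface, if the arm or the gripper's body presses on something with over 40 N, if the wrist force passes 120 N, or if a joint passes its speed limit or range.

## Robot

A 6-joint arm with a two-finger parallel gripper is mounted at the origin on a cart in front of the work surface, level with it; the furniture and walls round the work are solid. World frame = base frame: x ahead of the robot, y to its left, z up, the work surface at z = 0. Lengths are in m, angles in rad, forces in N, time in s.
With the tool pointing down it reaches from about 0.425 to 0.95 m from the base axis. Payload 3.5 kg.
Tool frame: the origin (TCP) lies midway between the tips of the shut fingers; the grasp point (between the pads) lies 19 mm behind it; z points along the fingers, y is the line along which they close (so a half turn about z gives the same grasp; the last joint's range is limited). The gripper opens to 85 mm and grips with 20 to 120 N. Pads are 22 mm wide; open, the fingers measure 114 mm over their backs; the gripper's body (76 mm by 85 mm) begins 54 mm behind the grasp point. The pads swing forward as they close: fully open they stand 13 mm farther back than shut.
Start: joints at [-1.3, 0.286, 1.577, -0, 1.279, -0.15], TCP at [0.276, -0.616, 0.231] pointing down, gripper open.
Joint ranges: [-2.77, 2.77], [-0.9, 2.22], [0.21, 2.48], [-1.53, 4.67], [0.24, 2.81], [-2.84, 2.84]. Speed limits (rad/s): [2.79, 2.79, 3.14, 3.14, 3.14, 3.14].

## Interface

Orientations are given as a unit quaternion [x, y, z, w].
In Python, from plant import get_state, read_camera, ctrl gives the robot as it stands.
- The arm moves only by the shell command python3 -m crank 'ROWS' [FORCE]. ROWS is JSON, a list of rows, each a list of 3 entries, a list of its own where there are three numbers: the shift along the tool's x, y, z in mm, then the turn about the tool's z in degrees, then the closure in counts, from 0 (fully open) to 255 (shut). In form: [[[tx, ty, tz], yaw, claw], ...]. A call has 1 to 10 rows; each row is the pose to reach, as a shift and turn from the pose commanded when the call began, along the tool's axes at that moment; what a row does not reach only later rows make up. A row lasts 1/10 s, in which the tool goes at most 50 mm and 8.59 degrees, less where a joint would pass 70% of its speed; a pose out of reach is approached as far as the arm can. A call with a gripper value outside its range is refused whole. The fingers move at their own pace and stop on an object; FORCE is the grip in N (left out, the last holds). Time passes only in rows, so rows that repeat a pose let the fingers close. It gives the time, the measured TCP pose, the force, the opening and the grip force at its end, in the units of the state.
- get_state(): the state, without advancing time (a new reading comes with each control period).
- read_camera(name): name is "scene" or "side" or "wrist"; returns a dict with "frame" (400x640x3 uint8, blue, green, red), "range_z" (400x640 float32, m along the optical axis (not along the pixel's ray), 0 where there is no reading), "vfov" (degrees; the focal length in pixels is half the picture's height over the tangent of half this angle, whatever the lens; pixels are square), "cx", "cy" (the principal point, pixels), "origin" and "orientation" of the camera in the world. Camera axes: x right, y down, z forward; pixel columns grow to the right and rows downward; lengths in m; the calibration is good to about 2 mm. A picture is of the moment at which its call begins.
- ctrl.sign_off(): hands the job in; it is judged then, once.
The state is a dict: "time": time; "qpos": joint angles; "dq": joint speeds; "joint_efforts": joint torques, N m; "eef_pos": TCP position; "tcp_rot": TCP orientation; "contact_force": force on the tool from outside, world axes, zero at the start; "wrist_torque": the same for the moment, N m; "opening": opening from 0.0 (shut) to 1.0 (fully open); "finger_force": force on a finger pad.
Only numpy, scipy, OpenCV 4.12 (cv2) and the standard library are available. Lean on these libraries where they do the work, as an engineer would, in place of code of your own. Each camera call takes 0.05 s, during which the arm holds its last target. There are 200 camera calls.

## Working session

There is one attempt and no reset: what is moved stays moved. The work goes in short steps, Python scripts to look and compute and a shell command to move; the robot and the scene stay as the last step left them, time stands still between calls to the robot, and variables do not carry over. Pictures are saved under pics/ and viewed, at most 10 in all, crops included, and the job is handed in when it is done.

```bash
mkdir -p pics
cat > h.py <<'E'
import numpy as np,cv2
from scipy.spatial.transform import Rotation as R
from plant import get_state, read_camera, ctrl
def f(c): return 200/np.tan(np.radians(c["vfov"]/2)) if c["frame"].shape[0]==400 else 0
def cloud(c):
    z=c["range_z"]; v,u=np.mgrid[0:400,0:640]; F=f(c)
    P=np.stack([(u-c["cx"])/F*z,(v-c["cy"])/F*z,z],-1)
    W=P@R.from_quat(c["orientation"]).as_matrix().T+np.array(c["origin"])
    W[z==0]=np.nan; return W
E
python3 - <<'E'
from h import *
s=get_state(); print({k:np.round(v,3) for k,v in s.items()})
for n in ("scene","side"):
    c=read_camera(n); cv2.imwrite(f"pics/{n}0.png",c["frame"]); np.savez(f"{n}0.npz",**c); print(n,c["vfov"],c["cx"],c["cy"],c["origin"],c["orientation"])
E
```

```text
{'time': np.float64(0.0), 'qpos': array([-1.3  ,  0.287,  1.578, -0.   ,  1.279, -0.15 ]), 'dq': array([-0.   , -0.   , -0.   ,  0.001, -0.   , -0.002]), 'joint_efforts': array([-1.0000e-03, -4.0598e+01, -2.9263e+01, -0.0000e+00,  6.0000e-03,
        0.0000e+00]), 'eef_pos': array([ 0.276, -0.615,  0.23 ]), 'tcp_rot': array([ 0.978,  0.209, -0.   , -0.001]), 'contact_force': array([-0.475, -0.417,  0.351]), 'wrist_torque': array([-0.03 ,  0.013,  0.009]), 'finger_force': np.float64(0.0), 'opening': np.float64(1.0)}
scene 55.17987216555284 325.83633437632244 203.3863907592296 [-0.35180767 -0.60746986  0.79164599] [ 0.77020584 -0.41793601  0.24205595 -0.41655896]
side 55.87918613229441 320.7324638627068 199.37740424554673 [0.24900688 0.90811921 0.69714532] [-0.13344202  0.86358943 -0.47999274  0.07754664]
```

View pics/scene0.png

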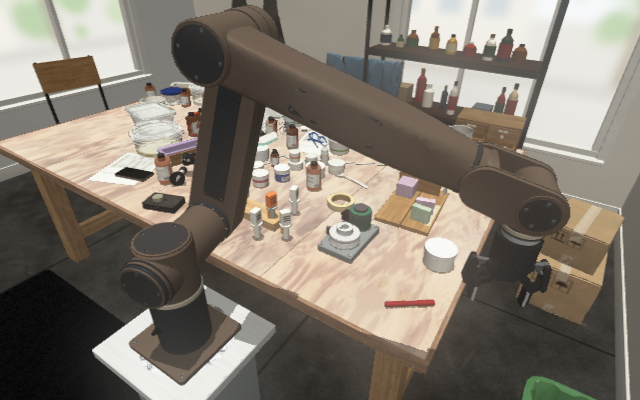

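View pics/side0.png

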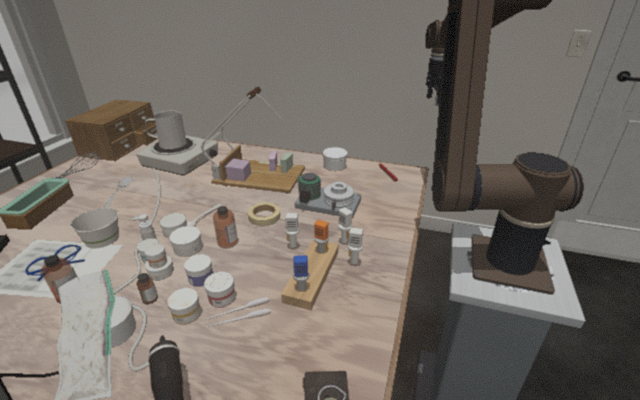

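The scene picture shows the orange grip at (271,199) and the hub at (344,230). Three white-gripped lookalikes are at (256,221), (286,222) and (294,197). In the side picture orange is at (321,231), blue at (301,266), the white ones at (292,226), (345,217) and (356,240), and the hub at (339,188). I choose the orange one and check it in a close crop.

Run:
```python
from h import *
def L(n): 
    d=np.load(f"{n}0.npz"); return {k:(d[k] if d[k].ndim else d[k].item()) for k in d}
a=L("scene");b=L("side")
i1=cv2.resize(a["frame"][170:270,230:390],None,fx=5,fy=5,interpolation=cv2.INTER_CUBIC)[:,:800][:300*2]
i2=cv2.resize(b["frame"][170:310,270:380],None,fx=5,fy=5,interpolation=cv2.INTER_CUBIC)
cv2.imwrite("pics/c1.png",i1); cv2.imwrite("pics/c2.png",i2[:600])
for n,c in (("scene",a),("side",b)):
    W=cloud(c); np.save(n+"W.npy",W)
    pts={"scene":dict(orange=(271,196),w1=(256,212),w2=(285,214),w3=(294,190),hub=(344,228),motor=(358,210),jar=(440,245),tape=(335,202),marker=(410,303),rack=(265,215)),
     "side":dict(orange=(321,225),blue=(301,260),w1=(292,218),w2=(345,211),w3=(356,233),hub=(339,184),motor=(309,178),tape=(264,214),rack=(312,270),bottle=(225,212),jar=(334,154))}[n]
    for k,(u,v) in pts.items(): print(n,k,np.round(W[v,u],3))
# green motor, orange, hub by height
for n,c in (("scene",a),("side",b)):
    W=np.load(n+"W.npy"); hsv=cv2.cvtColor(c["frame"],cv2.COLOR_BGR2HSV)
    m=(hsv[...,0]>5)&(hsv[...,0]<17)&(hsv[...,1]>170)&(hsv[...,2]>120)&(W[...,2]>.06)&(W[...,2]<.14)&(W[...,0]>.3)
    print(n,"orange",m.sum(),np.nanmin(W[m],0),np.nanmax(W[m],0),np.nanmedian(W[m],0))
```

```text
scene orange [0.49  0.122 0.118]
scene w1 [0.403 0.114 0.104]
scene w2 [0.448 0.032 0.102]
scene w3 [0.58  0.093 0.107]
scene hub [ 0.538 -0.137  0.062]
scene motor [ 0.609 -0.148  0.097]
scene jar [ 0.629 -0.426  0.061]
scene tape [0.741 0.017 0.001]
scene marker [ 0.4   -0.426  0.012]
scene rack [0.488 0.154 0.029]
side orange [0.496 0.145 0.121]
side blue [0.498 0.291 0.122]
side w1 [0.589 0.119 0.107]
side w2 [0.457 0.046 0.109]
side w3 [0.404 0.137 0.109]
side hub [ 0.528 -0.151  0.078]
side motor [ 0.623 -0.122  0.101]
side tape [ 0.747 -0.018  0.   ]
side rack [0.498 0.218 0.028]
side bottle [0.775 0.155 0.113]
side jar [ 0.618 -0.405  0.062]
scene orange 4 [0.93573045 0.9842369  0.09842327] [0.94690793 0.99872664 0.10704378] [0.94400275 0.98941228 0.10268359]
side orange 34 [0.48415966 0.13017418 0.08168199] [0.51166942 0.14935037 0.12353057] [0.49672154 0.14030186 0.1211863 ]
```

View pics/c1.png

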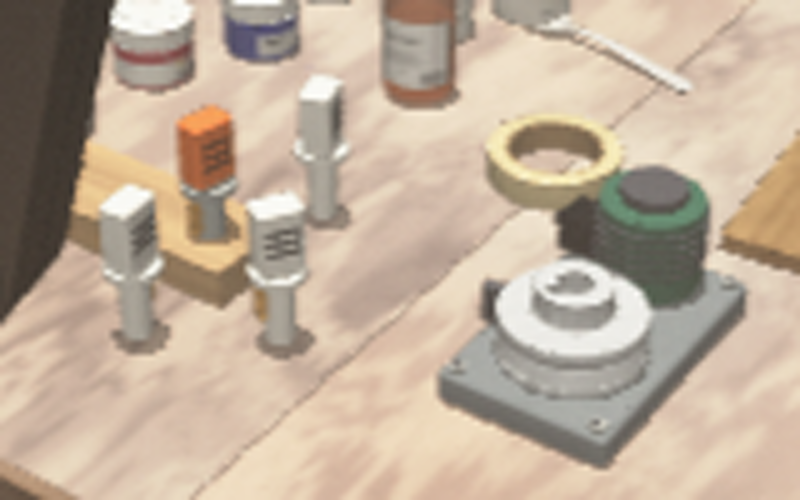

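View pics/c2.png

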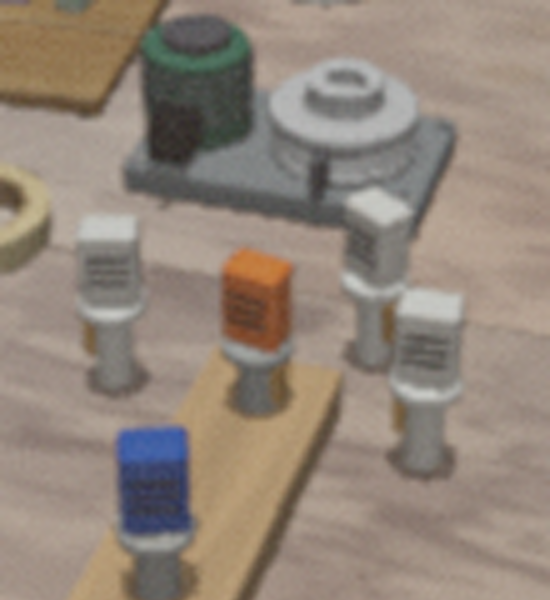

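The crop confirms it: the orange grip stands on a grey shaft in the rack with the brass key visible. The white ones stand free on the table around it, and blue is in the other well. Next I refine the hub, motor and spindle positions.

```bash
cat >> h.py <<'E'
def rel(target_xyz, yaw_world=None):
    """shift mm along tool axes, turn deg about tool z to bring TCP to target, tool-x to yaw_world"""
    s=get_state(); r=R.from_quat(s["tcp_rot"]); M=r.as_matrix()
    d=M.T@(np.array(target_xyz)-s["eef_pos"])*1000
    yaw=np.degrees(np.arctan2(M[1,0],M[0,0]))
    out=[np.round(d,1),"toolx yaw",round(yaw,2)]
    if yaw_world is not None: out+=["turn",round((-(yaw_world-yaw)+90)%180-90,2)]
    return out
E
python3 - <<'E'
from h import *
c=read_camera("wrist"); s=get_state()
M=R.from_quat(s["tcp_rot"]).as_matrix()
print("cam in tool",M.T@(c["origin"]-s["eef_pos"]), "\n",M.T@R.from_quat(c["orientation"]).as_matrix(),c["vfov"])
for n in ("scene","side"):
    W=np.load(n+"W.npy"); x,y,z=np.moveaxis(W,-1,0)
    def rep(k,cx,cy,r,z0,z1):
        m=(np.hypot(x-cx,y-cy)<r)&(z>z0)&(z<z1)
        p=W[m]; e=cv2.minEnclosingCircle(p[:,:2].astype(np.float32)) if len(p) else None
        print(n,k,len(p),np.median(p,0).round(3),np.percentile(p,[3,97],axis=0).round(3).tolist(),e)
    rep("boss",.537,-.14,.04,.074,.09); rep("motor",.62,-.13,.06,.115,.14)
    rep("orange",.495,.14,.03,.115,.135); rep("blue",.497,.29,.03,.115,.135)
    rep("w",.58,.11,.03,.1,.12); rep("w",.45,.04,.03,.1,.12); rep("w",.4,.13,.03,.1,.12)
print(rel([.5,-.14,.36],10))
E
```

```text
cam in tool [ 0.08067757 -0.00089875 -0.14162696] 
 [[ 8.37154647e-04 -9.48186707e-01 -3.17712555e-01]
 [ 9.99999525e-01  6.35426956e-04  7.38563376e-04]
 [-4.98412854e-04 -3.17713022e-01  9.48186789e-01]] 68.32410401235614
scene boss 117 [ 0.522 -0.147  0.079] [[0.501, -0.169, 0.075], [0.547, -0.124, 0.082]] ((0.5249800682067871, -0.1454460173845291), 0.026361705735325813)
  return _methods._mean(a, axis=axis, dtype=dtype,
  ret = um.true_divide(
Traceback (most recent call last):
IndexError: index -1 is out of bounds for axis 0 with size 0
```

```bash
python3 - <<'E' 2>/dev/null
from h import *
for n in ("scene","side"):
    W=np.load(n+"W.npy"); x,y,z=np.moveaxis(W,-1,0)
    def rep(k,cx,cy,r,z0,z1):
        m=(np.hypot(x-cx,y-cy)<r)&(z>z0)&(z<z1)
        p=W[m]
        if len(p)<4: print(n,k,len(p)); return
        e=cv2.minEnclosingCircle(p[:,:2].astype(np.float32))
        print(n,k,len(p),np.median(p,0).round(3),np.round(e[0],3),round(e[1],3))
    rep("boss",.525,-.145,.04,.074,.09); rep("motor",.62,-.13,.06,.09,.14)
    rep("orange",.495,.14,.03,.115,.135); rep("blue",.497,.29,.03,.115,.135)
    rep("w",.58,.11,.03,.1,.12); rep("w",.45,.04,.03,.1,.12); rep("w",.4,.13,.03,.1,.12)
print(rel([.57,-.14,.30],8))
E
```

```text
scene boss 119 [ 0.522 -0.147  0.079] [ 0.525 -0.147] 0.027
scene motor 136 [ 0.623 -0.147  0.098] [ 0.624 -0.147] 0.036
scene orange 45 [0.495 0.13  0.121] [0.497 0.132] 0.017
scene blue 0
scene w 46 [0.589 0.105 0.108] [0.592 0.106] 0.018
scene w 63 [0.452 0.036 0.108] [0.455 0.04 ] 0.019
scene w 60 [0.403 0.12  0.107] [0.407 0.123] 0.019
side boss 108 [ 0.526 -0.136  0.079] [ 0.528 -0.139] 0.027
side motor 124 [ 0.628 -0.131  0.099] [ 0.631 -0.135] 0.034
side orange 88 [0.498 0.141 0.121] [0.5   0.137] 0.018
side blue 125 [0.502 0.289 0.121] [0.503 0.286] 0.018
side w 85 [0.593 0.113 0.108] [0.594 0.108] 0.018
side w 81 [0.456 0.049 0.108] [0.457 0.046] 0.018
side w 99 [0.407 0.132 0.109] [0.408 0.127] 0.018
[array([ 463., -314.,  -69.]), 'toolx yaw', np.float64(24.11), 'turn', np.float64(16.11)]
```

```bash
python3 -m crank '[[[460,-314,-69],22,0],[[460,-314,-69],22,0],[[460,-314,-69],22,0],[[460,-314,-69],22,0],[[460,-314,-69],22,0],[[460,-314,-69],22,0],[[460,-314,-69],22,0],[[460,-314,-69],22,0],[[460,-314,-69],22,0],[[460,-314,-69],22,0]]'
python3 - <<'E'
from h import *
print(rel([.57,-.14,.30],1))
E
```

```text
time: 1.15
eef_pos: [0.5361, -0.1913, 0.2929]
tcp_rot: [1.0, 0.018, -0.0, -0.0]
contact_force: [0.2, -0.4, -0.1]
opening: 1.0
finger_force: 0.0
[array([ 35.8, -50. ,  -7.1]), 'toolx yaw', np.float64(2.11), 'turn', np.float64(1.11)]
```

```bash
python3 -m crank '[[[36,-50,-7],1,0],[[36,-50,-7],1,0],[[36,-50,-7],1,0],[[36,-50,-7],1,0]]'
python3 - <<'E'
from h import *
c=read_camera("wrist"); W=cloud(c); np.savez("hubw.npz",**c); x,y,z=np.moveaxis(W,-1,0)
cv2.imwrite("pics/hubw.png",c["frame"])
for k,cx,cy,r,z0,z1 in (("boss",.526,-.143,.04,.074,.09),("motor",.628,-.141,.06,.09,.12),("pulley",.526,-.143,.07,.052,.07)):
    p=W[(np.hypot(x-cx,y-cy)<r)&(z>z0)&(z<z1)]; print(k,len(p),np.median(p,0).round(4) if len(p) else "",cv2.minEnclosingCircle(p[:,:2].astype(np.float32)) if len(p)>4 else "")
E
```

```text
time: 1.55
eef_pos: [0.5691, -0.1427, 0.2992]
tcp_rot: [1.0, 0.01, -0.001, 0.0]
contact_force: [0.6, -0.2, 0.1]
opening: 0.999
finger_force: 0.0
boss 932 [ 0.5267 -0.1453  0.0791] ((0.5245108008384705, -0.14426742494106293), 0.026908300817012787)
motor 1647 [ 0.6287 -0.1448  0.099 ] ((0.6271830797195435, -0.14508748054504395), 0.03581595420837402)
pulley 2923 [ 0.5316 -0.1422  0.0592] ((0.5224375128746033, -0.135393887758255), 0.05873027443885803)
```

View pics/hubw.png

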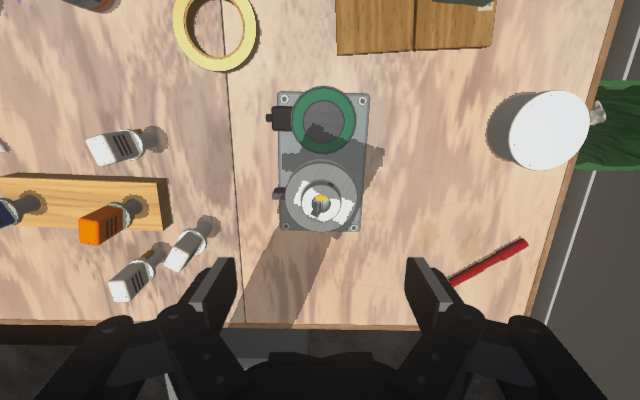

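The wrist view shows the hub at (320,203) with its keyway toward the bottom (-x), the motor at (322,120), and the orange grip at (103,222) with the white lookalikes nearby. Next I rectify the hub's top face and check the plate's yaw.

```bash
cat >> h.py <<'E'
def rectify(c,x0,y0,z,half,ppm):
    """top view of plane z: image up=+x, left=+y; centre (x0,y0); ppm px/mm"""
    n=int(half*2*ppm*1000); g=(np.arange(n)-n/2+.5)/(ppm*1000)
    X=x0-g[:,None]+0*g[None]; Y=y0-g[None]+0*g[:,None]
    P=(np.stack([X,Y,0*X+z],-1)-c["origin"])@R.from_quat(c["orientation"]).as_matrix()
    F=f(c); u=P[...,0]/P[...,2]*F+c["cx"]; v=P[...,1]/P[...,2]*F+c["cy"]
    return cv2.remap(c["frame"],u.astype(np.float32),v.astype(np.float32),cv2.INTER_CUBIC)
def load(fn):
    d=np.load(fn); return {k:(d[k] if d[k].ndim else d[k].item()) for k in d}
E
python3 - <<'E'
from h import *
c=load("hubw.npz"); W=cloud(c); x,y,z=np.moveaxis(W,-1,0)
m=(x>.4)&(x<.7)&(y>-.25)&(y<-.03)&(abs(z-.024)<.008)
m=cv2.morphologyEx(m.astype(np.uint8),cv2.MORPH_OPEN,np.ones((3,3)))>0
print(m.sum(),cv2.minAreaRect(W[m][:,:2].astype(np.float32)*1000))
I=rectify(c,.5255,-.1445,.08,.03,8); cv2.imwrite("pics/rect1.png",I)
print(rel([.565,.12,.32],1))
E
```

```text
4119 ((578.9105834960938, -119.22373962402344), (177.24325561523438, 240.5436553955078), 89.93109893798828)
[array([   0.8, -263.2,  -20.9]), 'toolx yaw', np.float64(1.04), 'turn', np.float64(0.04)]
```

View pics/rect1.png

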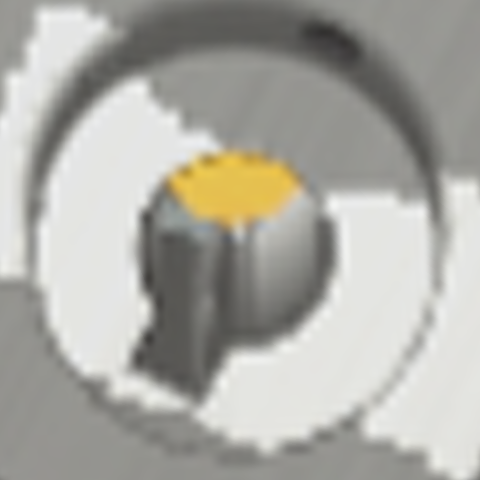

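The rectified hub face (8 px/mm) shows the bore centre at (237,250), so the hub is at about (0.5243, -0.1441). The keyway's outer end is at (166,385), 19 mm out, so the hub's yaw is about -28°. Next I look at the orange spindle from above.

```bash
python3 -m crank '[[[-29,-259,-10],0,0],[[-29,-259,-10],0,0],[[-29,-259,-10],0,0],[[-29,-259,-10],0,0],[[-29,-259,-10],0,0],[[-29,-259,-10],0,0],[[-29,-259,-10],0,0],[[-29,-259,-10],0,0]]'
python3 - <<'E'
from h import *
c=read_camera("wrist"); np.savez("orw.npz",**c); W=cloud(c); x,y,z=np.moveaxis(W,-1,0)
m=(np.hypot(x-.498,y-.136)<.03)&(abs(z-.122)<.006)
p=W[m]; print(len(p),np.median(p,0)); r=cv2.minAreaRect(p[:,:2].astype(np.float32)*1000); print(r)
for k,cx,cy,zz in (("blue",.5,.288,.122),("w3",.593,.108,.11),("w2",.456,.043,.11),("w1",.408,.126,.11)):
    q=W[(np.hypot(x-cx,y-cy)<.03)&(abs(z-zz)<.006)]
    if len(q)>5: print(k,len(q),cv2.minAreaRect(q[:,:2].astype(np.float32)*1000))
a=rectify(c,.498,.136,.122,.04,7)
b=c["frame"]; I=np.zeros((560,560,3),np.uint8); I[:]=a[:560,:560]
J=cv2.resize(b[:,200:440],None,fx=.95,fy=1.4)
J=J[:560]; cv2.imwrite("pics/or1.png",np.hstack([I,J[:, :228]]))
E
```

```text
time: 2.4
eef_pos: [0.5359, 0.1146, 0.3095]
tcp_rot: [1.0, 0.009, -0.0, 0.0]
contact_force: [0.3, -1.1, 0.8]
opening: 1.001
finger_force: 0.0
526 [0.49822122 0.13312486 0.12087841]
((496.81365966796875, 132.90765380859375), (23.92906951904297, 32.97463607788086), 78.80996704101562)
blue 553 ((499.45880126953125, 282.11761474609375), (34.19396209716797, 23.556604385375977), 21.131715774536133)
w3 632 ((591.8255004882812, 106.35796356201172), (34.006263732910156, 23.960506439208984), 17.307231903076172)
w2 447 ((454.49951171875, 40.80320739746094), (23.18446159362793, 33.91297912597656), 57.08112716674805)
w1 401 ((404.77996826171875, 122.77892303466797), (33.59596633911133, 23.877103805541992), 3.9798808097839355)
```

View pics/or1.png

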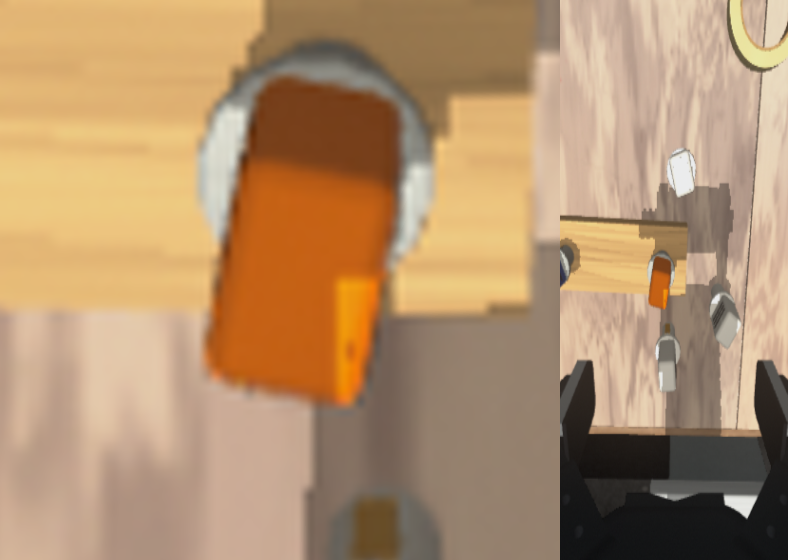

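The grip top is at (0.497, 0.133), its height of 0.121 matches the expected 0.122, and its size is 33×24. Its long axis is at yaw -11° with the key toward -x. In the picture, orange is at (660,280) on the right panel and the white lookalikes are clear of the fingers.

Run:
```python
from h import *
print(rel([.4973,.133,.15],-11.2))
```

```text
[array([-38.3, -19.5, 159.5]), 'toolx yaw', np.float64(0.96), 'turn', np.float64(12.16)]
```

```bash
python3 -m crank '[[[-38,-19,150],12,60],[[-38,-19,150],12,60],[[-38,-19,150],12,60],[[-38,-19,150],12,60],[[-38,-19,150],12,60],[[-38,-19,150],12,60]]'
python3 - <<'E'
from h import *
c=read_camera("wrist"); np.savez("orw2.npz",**c); W=cloud(c); x,y,z=np.moveaxis(W,-1,0)
p=W[(np.hypot(x-.498,y-.134)<.027)&(abs(z-.122)<.005)]
print(len(p)); r=cv2.minAreaRect(p[:,:2].astype(np.float32)*1000) if len(p)>5 else 0; print(r)
print(get_state()["eef_pos"],rel([.4973,.133,.083],-11.2))
E
```

```text
time: 3.05
eef_pos: [0.5002, 0.1337, 0.1631]
tcp_rot: [0.995, -0.096, 0.003, -0.0]
contact_force: [0.3, 0.1, 0.7]
opening: 0.771
finger_force: 0.0
1530
((496.7046203613281, 133.3673858642578), (23.931732177734375, 33.30881118774414), 80.17058563232422)
[0.50050769 0.13397668 0.16355788] [array([-3.5,  1.7, 80.5]), 'toolx yaw', np.float64(-10.96), 'turn', np.float64(0.24)]
```

```bash
python3 -m crank '[[[-3,1,0],0,60],[[-3,1,40],0,60],[[-3,1,80],0,60],[[-3,1,80],0,60],[[-3,1,80],0,60]]' && python3 -m crank '[[[0,0,0],0,255],[[0,0,0],0,255],[[0,0,0],0,255],[[0,0,0],0,255],[[0,0,0],0,255],[[0,0,0],0,255],[[0,0,0],0,255],[[0,0,0],0,255]]' 80
```

```text
time: 3.6
eef_pos: [0.4948, 0.1342, 0.0809]
tcp_rot: [0.995, -0.095, 0.0, -0.0]
contact_force: [-0.6, -0.1, 0.4]
opening: 0.767
finger_force: 0.0
time: 4.4
eef_pos: [0.4958, 0.1342, 0.0821]
tcp_rot: [0.995, -0.095, 0.002, -0.0]
contact_force: [-0.9, -0.6, 6.8]
opening: 0.272
finger_force: 78.5
```

```bash
python3 -m crank '[[[0,0,-20],0,255],[[0,0,-70],0,255],[[0,0,-120],0,255],[[0,0,-150],0,255],[[0,0,-150],0,255],[[0,0,-150],0,255]]'
python3 - <<'E'
from h import *
s=get_state(); print(s["eef_pos"],s["contact_force"])
for n in ("scene","side","wrist"):
    c=read_camera(n); np.savez(n+"g.npz",**c); W=cloud(c); x,y,z=np.moveaxis(W,-1,0)
    hsv=cv2.cvtColor(c["frame"],cv2.COLOR_BGR2HSV)
    M=(hsv[...,0]>4)&(hsv[...,0]<16)&(hsv[...,1]>170)&(np.hypot(x-.497,y-.133)<.05)&(z>.15)
    print(n,M.sum(),np.nanpercentile(W[M],[2,98],axis=0).round(3).tolist() if M.sum() else "", [int(t.mean()) for t in np.nonzero(M)] if M.sum() else "")
a=cv2.resize(load("sideg.npz")["frame"][120:270,250:400],(400,400),interpolation=cv2.INTER_CUBIC)
b=cv2.resize(load("sceneg.npz")["frame"][90:240,200:350],(400,400),interpolation=cv2.INTER_CUBIC)
cv2.imwrite("pics/g.png",np.hstack([a,b]))
E
```

```text
time: 5.0
eef_pos: [0.4937, 0.1342, 0.2293]
tcp_rot: [0.995, -0.095, -0.0, 0.0]
contact_force: [-0.2, 0.4, -2.9]
opening: 0.268
finger_force: 79.4
[0.49371841 0.13419646 0.22931072] [-0.18337779  0.4098498  -2.85618921]
scene 0  
side 16 [[0.481, 0.128, 0.227], [0.489, 0.15, 0.268]] [180, 326]
wrist 5620 [[0.48, 0.121, 0.223], [0.511, 0.145, 0.267]] [278, 320]
```

View pics/g.png

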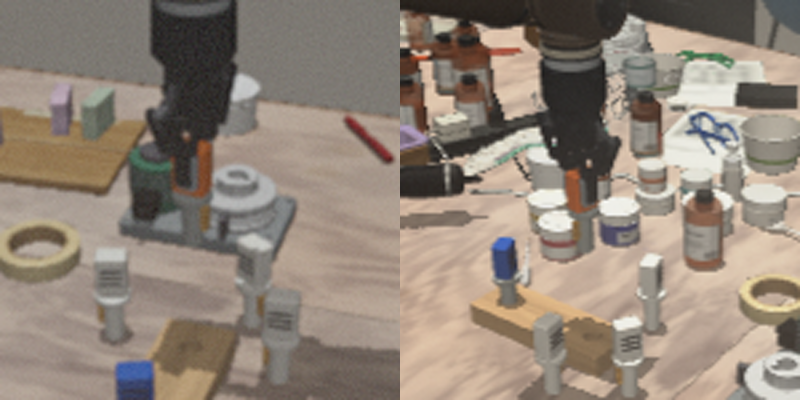

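The spindle is held upright with its key toward -x (key at (205,215) on the left panel). The blue one and the white ones are undisturbed. Now I transfer it above the hub and turn.

Run:
```python
from h import *
s=get_state(); M=R.from_quat(s["tcp_rot"]).as_matrix()
c=load("wristg.npz"); W=cloud(c); T=(W-s["eef_pos"])@M*1000   # tool coords mm
hsv=cv2.cvtColor(c["frame"],cv2.COLOR_BGR2HSV)
O=(hsv[...,0]>4)&(hsv[...,0]<16)&(hsv[...,1]>170)&(abs(T[...,2])<60)&(np.hypot(T[...,0],T[...,1])<30)
top=O&(T[...,2]<-34); print("top z",np.percentile(T[...,2][O],[1,50,99]),top.sum(),np.percentile(T[top],[2,98],axis=0).round(1).tolist())
fx=O&(T[...,2]>-30); print("xface",fx.sum(),np.median(T[fx],0), np.polyfit(T[fx][:,2],T[fx][:,0],1), np.polyfit(T[fx][:,1],T[fx][:,0],1))
ring=(abs(T[...,2]-11)<4)&(np.hypot(T[...,0],T[...,1])<30); print("collar",ring.sum(),np.percentile(T[ring],[1,99],axis=0).round(1).tolist())
th=np.radians(-28.5); ax=np.array([np.cos(th),np.sin(th)]); t=np.array([.5243,-.1441])-.0015*ax
print(rel([*t,s["eef_pos"][2]],-28.5))
```

```text
top z [-40.20610252 -38.26076852   5.00290404] 3814 [[-13.3, -11.0, -40.1], [17.7, 11.1, -35.0]]
xface 1551 [ 17.58564169   0.31316265 -15.32974562] [1.24706958e-03 1.74525032e+01] [8.74222750e-03 1.74340694e+01]
collar 731 [[2.8, -18.4, 8.3], [20.5, 18.9, 14.7]]
[array([ 8.240e+01,  2.667e+02, -1.000e-01]), 'toolx yaw', np.float64(-10.89), 'turn', np.float64(17.61)]
```

```bash
python3 -m crank '[[[83,267,0],17.5,255],[[83,267,0],17.5,255],[[83,267,0],17.5,255],[[83,267,0],17.5,255],[[83,267,0],17.5,255],[[83,267,0],17.5,255],[[83,267,0],17.5,255],[[83,267,0],17.5,255],[[83,267,0],17.5,255]]'
python3 - <<'E'
from h import *
th=np.radians(-28.5); ax=np.array([np.cos(th),np.sin(th)]); t=np.array([.5243,-.1441])-.0005*ax
print(rel([*t,.182],-28.5))
E
```

```text
time: 6.05
eef_pos: [0.5246, -0.1425, 0.2282]
tcp_rot: [0.97, -0.245, -0.001, -0.0]
contact_force: [-0.3, 0.2, -2.8]
opening: 0.271
finger_force: 79.4
[array([ 0.1,  1.5, 46.2]), 'toolx yaw', np.float64(-28.35), 'turn', np.float64(0.15)]
```

```bash
python3 -m crank '[[[0,1.5,40],0,255],[[0,1.5,66],0,255],[[0,1.5,66],0,255],[[0,1.5,66],0,255],[[0,1.5,66],0,255]]'
python3 - <<'E'
from h import *
s=get_state(); M=R.from_quat(s["tcp_rot"]).as_matrix()
c=read_camera("wrist"); W=cloud(c); T=(W-s["eef_pos"])@M*1000
z=W[...,2]; x=W[...,0];y=W[...,1]
m=(np.hypot(x-.5243,y+.1441)<.03)&(abs(z-.08)<.004); p=W[m]; print("boss visible",len(p))
# fit circle r=26 to outer boundary
if len(p)>20:
    h=cv2.convexHull(p[:,:2].astype(np.float32))[:,0]
    from scipy.optimize import least_squares
    far=h[np.hypot(h[:,0]-.5243,h[:,1]+.1441)>.023]
    print(len(far),least_squares(lambda q:np.hypot(far[:,0]-q[0],far[:,1]-q[1])-.026,[.5243,-.1441]).x)
ring=(abs(T[...,2]-11)<4)&(np.hypot(T[...,0],T[...,1])<30); print("collar",np.percentile(T[ring],[1,99],axis=0).round(1).tolist())
th=np.radians(-28.5); ax=np.array([np.cos(th),np.sin(th)]); t=np.array([.5243,-.1441])-.0005*ax
print(s["eef_pos"],rel([*t,.14],-28.5))
C=[c["frame"][100:400,170:470]]
for n,(u,v) in (("side",(339,175)),("scene",(344,222))):
    k=read_camera(n); C.append(cv2.resize(k["frame"][v-45:v+35,u-40:u+40],(400,400),interpolation=cv2.INTER_CUBIC))
cv2.imwrite("pics/pre.png",np.hstack(C[1:]))
E
```

```text
time: 6.55
eef_pos: [0.5258, -0.1449, 0.1659]
tcp_rot: [0.97, -0.245, 0.002, 0.0]
contact_force: [-0.2, 0.5, -3.3]
opening: 0.269
finger_force: 79.6
boss visible 1566
38 [ 0.52357106 -0.14379674]
collar [[2.7, -18.0, 8.0], [20.6, 19.3, 14.8]]
[ 0.52580408 -0.14489493  0.16591695] [array([-2.5, -0.1, 26.1]), 'toolx yaw', np.float64(-28.34), 'turn', np.float64(0.16)]
```

View pics/pre.png

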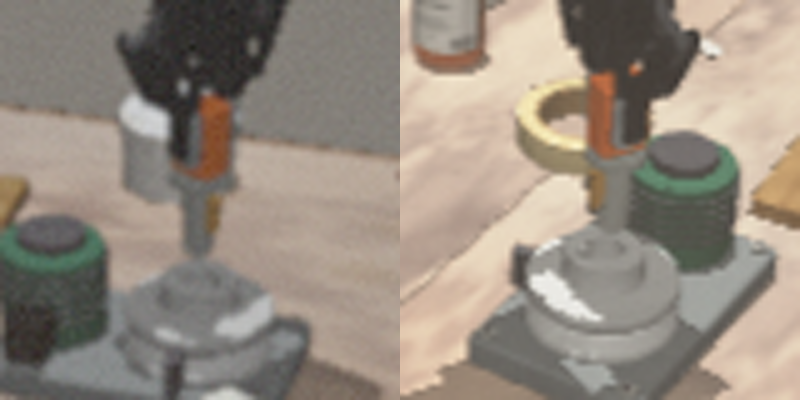

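The spindle hangs over the hub (foot at about (195,250) left and (612,235) right), with the key on the keyway's side. Now I correct the tool's x and lower it gently.

```bash
python3 -m crank '[[[-2.5,0,0],0,255],[[-2.5,0,4],0,255],[[-2.5,0,8],0,255],[[-2.5,0,8],0,255],[[-2.5,0,8],0,255]]'
python3 - <<'E'
from h import *
th=np.radians(-28.5); ax=np.array([np.cos(th),np.sin(th)]); t=np.array([.524,-.144])-.0005*ax
for i in range(2): print(get_state()["eef_pos"],rel([*t,.14],-28.5)); read_camera("wrist")
E
```

```text
time: 7.2
eef_pos: [0.5221, -0.1438, 0.1553]
tcp_rot: [0.969, -0.245, -0.0, -0.0]
contact_force: [0.4, -0.4, -1.9]
opening: 0.274
finger_force: 79.6
[ 0.52209707 -0.1437744   0.15534516] [array([ 1.3, -0.7, 15.3]), 'toolx yaw', np.float64(-28.4), 'turn', np.float64(0.1)]
[ 0.52226121 -0.14381015  0.15559038] [array([ 1.1, -0.7, 15.6]), 'toolx yaw', np.float64(-28.39), 'turn', np.float64(0.11)]
```

```bash
python3 -m crank '[[[1.2,-0.7,0],0,255],[[1.2,-0.7,4],0,255],[[1.2,-0.7,8],0,255],[[1.2,-0.7,11],0,255],[[1.2,-0.7,11],0,255],[[1.2,-0.7,11],0,255]]'
python3 - <<'E'
from h import *
th=np.radians(-28.5); ax=np.array([np.cos(th),np.sin(th)]); t=np.array([.524,-.144])-.0005*ax
print(rel([*t,.14],-28.5)); print(get_state()["wrist_torque"])
E
```

```text
time: 7.9
eef_pos: [0.5236, -0.1437, 0.1446]
tcp_rot: [0.969, -0.245, -0.0, -0.0]
contact_force: [1.2, 0.0, -2.5]
opening: 0.269
finger_force: 79.6
[array([0. , 0.1, 4.6]), 'toolx yaw', np.float64(-28.39), 'turn', np.float64(0.11)]
[ 0.01495185 -0.04360156 -0.06712485]
```

The nose has entered the bore (foot about 6 mm deep, no axial force). Continue to just past key contact.

```bash
python3 -m crank '[[[0,0,4],0,255],[[0,0,8],0,255],[[0,0,12],0,255],[[0,0,12],0,255],[[0,0,12],0,255]]'; python3 -m crank '[[[0,0,3],0,255],[[0,0,5],0,255],[[0,0,7],0,255],[[0,0,7],0,255]]'
python3 - <<'E'
from h import *
print(rel([.524,-.144,.14],-28.5)); print(get_state()["wrist_torque"])
E
```

```text
time: 8.4
eef_pos: [0.5236, -0.1438, 0.1325]
tcp_rot: [0.969, -0.245, -0.0, 0.0]
contact_force: [-0.0, -0.2, -2.4]
opening: 0.276
finger_force: 79.8
time: 8.8
eef_pos: [0.5235, -0.1437, 0.1254]
tcp_rot: [0.969, -0.245, -0.0, 0.0]
contact_force: [0.2, 0.0, -2.8]
opening: 0.272
finger_force: 79.8
[array([  0.5,  -0. , -14.6]), 'toolx yaw', np.float64(-28.39), 'turn', np.float64(0.11)]
[ 0.03295202 -0.02124342 -0.01187372]
```

The key is past the 20 mm contact depth without force, so it is in the keyway. Continue down against the spring.

```bash
python3 -m crank '[[[0,0,5],0,255],[[0,0,10],0,255],[[0,0,15],0,255],[[0,0,15],0,255]]' 110; python3 -m crank '[[[0,0,3],0,255],[[0,0,6],0,255],[[0,0,9],0,255],[[0,0,9],0,255],[[0,0,9],0,255]]'
python3 - <<'E'
from h import *
print(rel([.524,-.144,.099],-28.5)); print(get_state()["wrist_torque"])
E
```

```text
time: 9.2
eef_pos: [0.5231, -0.1436, 0.1095]
tcp_rot: [0.969, -0.245, -0.001, -0.0]
contact_force: [-0.7, 0.4, -3.5]
opening: 0.265
finger_force: 108.7
time: 9.7
eef_pos: [0.524, -0.1439, 0.1028]
tcp_rot: [0.969, -0.245, 0.0, 0.0]
contact_force: [-2.1, 1.7, 5.3]
opening: 0.268
finger_force: 109.4
[array([0.1, 0.1, 3.8]), 'toolx yaw', np.float64(-28.38), 'turn', np.float64(0.12)]
[0.2981263  0.61561876 0.02101553]
```

```bash
python3 -m crank '[[[0,0,2],0,255],[[0,0,4],0,255],[[0,0,5],0,255],[[0,0,5],0,255],[[0,0,5],0,255]]'; python3 -m crank '[[[0,0,1],0,255],[[0,0,2],0,255],[[0,0,2],0,255],[[0,0,2],0,255]]'
```

```text
time: 10.2
eef_pos: [0.5241, -0.1439, 0.0988]
tcp_rot: [0.97, -0.245, 0.0, 0.0]
contact_force: [-4.9, 2.8, 10.2]
opening: 0.268
finger_force: 110.2
time: 10.6
eef_pos: [0.5242, -0.1439, 0.0983]
tcp_rot: [0.97, -0.245, -0.0, 0.0]
contact_force: [-7.8, 3.0, 16.1]
opening: 0.267
finger_force: 111.3
```

```bash
python3 -m crank '[[[-0.5,0,1],0,255],[[-1,0,2],0,255],[[-1,0,3],0,255],[[-1,0,3],0,255],[[-1,0,3],0,255],[[-1,0,3],0,255]]'
python3 - <<'E'
from h import *
s=get_state(); print(s["wrist_torque"])
c=read_camera("wrist"); s=get_state(); M=R.from_quat(s["tcp_rot"]).as_matrix(); W=cloud(c)
T=(W-s["eef_pos"])@M*1000; z=W[...,2]; d=np.hypot(W[...,0]-.524,W[...,1]+.144)
hsv=cv2.cvtColor(c["frame"],cv2.COLOR_BGR2HSV)
O=(hsv[...,0]>4)&(hsv[...,0]<16)&(hsv[...,1]>170)&(d<.03); print("grip top z",np.percentile(z[O],[2,50,98]),"T",np.percentile(T[O][:,2],1))
h,e=np.histogram(z[(d<.03)&(z>.05)],bins=np.arange(.05,.15,.004)); print(dict(zip(e.round(3),h)))
C=[]
for n,(u,v) in (("side",(339,175)),("scene",(344,222))):
    k=read_camera(n); C.append(cv2.resize(k["frame"][v-45:v+35,u-40:u+40],(400,400),interpolation=cv2.INTER_CUBIC))
cv2.imwrite("pics/home.png",np.hstack(C))
E
```

```text
time: 11.2
eef_pos: [0.5242, -0.1439, 0.0982]
tcp_rot: [0.97, -0.245, 0.0, 0.0]
contact_force: [-11.9, 5.3, 28.7]
opening: 0.267
finger_force: 112.9
[0.97985285 2.21552399 0.01534049]
grip top z [0.09558832 0.1362984  0.13807048] T -39.975982472805704
{np.float64(0.05): np.int64(0), np.float64(0.054): np.int64(12), np.float64(0.058): np.int64(884), np.float64(0.062): np.int64(158), np.float64(0.066): np.int64(119), np.float64(0.07): np.int64(182), np.float64(0.074): np.int64(268), np.float64(0.078): np.int64(1218), np.float64(0.082): np.int64(184), np.float64(0.086): np.int64(574), np.float64(0.09): np.int64(83), np.float64(0.094): np.int64(125), np.float64(0.098): np.int64(149), np.float64(0.102): np.int64(266), np.float64(0.106): np.int64(319), np.float64(0.11): np.int64(371), np.float64(0.114): np.int64(399), np.float64(0.118): np.int64(402), np.float64(0.122): np.int64(471), np.float64(0.126): np.int64(472), np.float64(0.13): np.int64(512), np.float64(0.134): np.int64(3986), np.float64(0.138): np.int64(576), np.float64(0.142): np.int64(714)}
```

View pics/home.png

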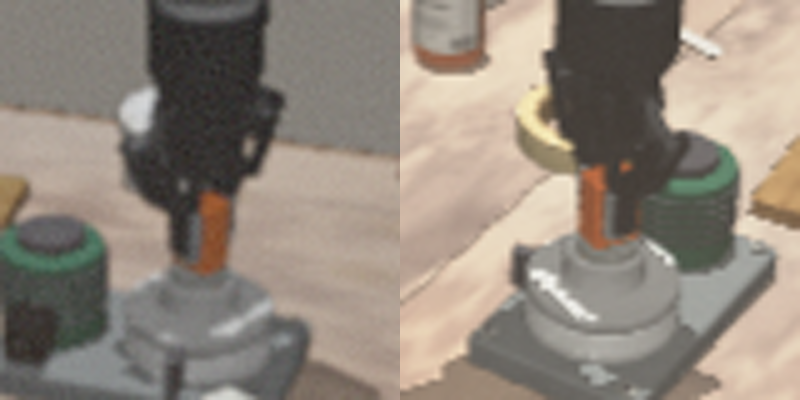

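The collar sits on the hub. The tool has stalled at z 0.098 while the force rose to 29 N, and the grip top at 0.138 matches 28 + 110 mm. The pictures show no gap at (207,285) or (610,250).

Run:
```python
from h import *
s=get_state(); print(s["time"],s["eef_pos"],s["contact_force"],s["finger_force"]); print(ctrl.sign_off())
```

```text
11.35 [ 0.52423508 -0.14393654  0.09820089] [-12.67453387   4.08053412  29.40728843] 112.89971351623535
the job is handed in; nothing more can be done
None
```

The orange-gripped keyed spindle is fully home in the pulley hub, key in the keyway and collar on the hub face; the arm is still gripping it and pressing with about 29 N, and I handed the job in at 11.35 s of the 42 s allowed.

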